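# Close the vice's operator box, fit its push knob and hold it pressed in

## Task

Close the operator box of the power vice: fold its hinged cover down onto the lower shell until the two edges meet, so that the flatted spindle comes up through the hole in the cover. Then fit the black pointer knob on the spindle, turned so that its nose stands over the flat, push it fully on, press it in against the spring as far as it goes, and finish while still holding it pressed in with the fingers, as the pump runs only while it is held. Leave the other parts and tools lying where they are.

Things in the scene. Friction and masses are not known exactly. Their poses are not given: they have to be found in the camera images.
- opbox: lower shell of the cream operator box, screwed to the bench: open-topped, 180 mm along its x, 140 mm along its y, 60 mm high, walls 4 mm; a mounting ear 22 mm long and 12 mm high at either x end. Origin: centre of its underside, on the bench, z up. The cover is hinged along its +y top edge: 70 mm towards +y of the origin, 60 mm up, parallel to its x
- cover (a joint): angle of the cover (rad): 0 = closed, edges met, at its stop; grows as the free edge rises; 1.57 = upright, 1.9 = leaning back over the hinge side, at its stop. Starts open. Its stiff hinge holds it at any angle; some 2 to 4 N at the free edge moves it. Weight 0.2 kg
- cover_hinge (a point): middle of the cover's hinge line; turns with the cover. Its x runs along the hinge (the box's x), -y across the cover to the free edge, z is the normal of the outer face, 16 mm out. On that face a pilot lamp, 24 mm wide, 11 mm high, at x -58, y -35 mm
- cover_edge (a point): middle of the cover's free edge, on its outer face, 140 mm from the hinge line; axes as cover_hinge. The cover is a shallow shell 180 x 140 mm, 16 mm deep, with a 30 mm round hole for the spindle. Closed, its flat outer face lies level, 76 mm above the bench
- spindle_tip (a point): centre of the top of the upright steel spindle in the box, 30 mm towards +x and 20 mm towards -y of the box's origin, 97 mm above the bench when not pressed (21 mm out of the closed cover). Diameter 16 mm, one deep flat along it 3 mm from the axis (11 mm across), 1.5 mm chamfer at the tip. Its z is up, its x points squarely out of the flat
- spindle (a joint): how far the spindle is pressed in (m): 0 free, 0.004 fully in, at its stop; a spring pushes it out with 3 N at 0 and 7 N when fully in
- spindle_turn (a joint): turn of the spindle in the box about the vertical (rad); 0 = flat faces the box's +x; counter-clockwise from above is positive; range -0.6 to 0.6. It stays where it is but turns stiffly (0.2 N m)
- knob: black pointer knob, 0.06 kg, standing on the bench, bore down. Origin: centre of its underside, z up, x towards its nose. Round body 46 mm in diameter, 20 mm high; on it, from 20 to 42 mm above the underside, a bar grip along x, 14 mm wide (parallel sides from 19 mm behind to 12 mm ahead of the axis), tapering to a nose with a white line 24 mm ahead of the axis
- knob_nose (a point): point on the knob's nose, 24 mm ahead of its axis, 30 mm above its underside; axes as the knob. The bore in the underside is 16 mm deep, 17.8 mm in diameter, D-shaped with its flat 3.6 mm from the axis on the nose side, mouth chamfer 1.5 mm. It goes on only with the knob's x along the spindle's x (within some 10 degrees). Fully on, the underside is 5 mm above the cover; pressed in, 1 mm
- star_grip: bystander: black five-lobed star grip without pointer, 50 mm across, 32 mm high. Origin: centre of its underside
- hose_fitting: bystander: brass hose fitting with a hexagon foot, 32 mm across, 35 mm high. Origin: centre of its underside
- spanner: bystander: steel spanner lying flat, 190 mm long along its x
- screwdriver: bystander: screwdriver lying flat, 190 mm long along its x
- oil_bottle: bystander: grey oil bottle, 60 mm in diameter, 150 mm high. Origin: centre of its underside
- bar_offcut: bystander: square steel bar offcut 110 x 25 x 25 mm lying along its x. Origin: centre of its underside
- hex_bolt: bystander: steel hexagon bolt standing on its head, 33 mm across, 54 mm high. Origin: centre of its underside
- jaw_plate: bystander: dark steel jaw plate 100 x 50 x 12 mm lying flat. Origin: centre of its underside
Mind the look-alikes: they are no part of the job. What is shaped like the knob but purple is not meant. Several things have the shape of the opbox; the one meant has the colours described above.

How it is judged:
By the outcome, as a careful person would: the job done as asked, in the order asked, and still so for the second after the job is handed in, while the arm keeps its last pose, push and grip.
It also fails if it takes over 64 s, if anything falls off the work surface, if the arm or the gripper's body presses on something with over 40 N, if the wrist force passes 120 N, or if a joint passes its speed limit or range.

## Robot

A 7-joint arm with a two-finger parallel gripper is mounted at the origin on the work surface. World frame = base frame: x ahead of the robot, y to its left, z up, the work surface at z = 0. Lengths are in m, angles in rad, forces in N, time in s.
With the tool pointing down it reaches from about 0.35 to 0.9 m from the base axis. Payload 19.9 kg.
Tool frame: the origin (TCP) lies midway between the tips of the shut fingers; the grasp point (between the pads) lies 19 mm behind it; z points along the fingers, y is the direction in which the jaws open and shut (so a half turn about z gives the same grasp; the last joint's range is limited). The gripper opens to 94 mm and grips with 3 to 60 N. Pads are 16 mm wide; open, the fingers measure 119 mm over their backs; the gripper's body (75 mm by 177 mm) begins 78 mm behind the grasp point.
Start: joints at [-1.258, 0.417, -0.01, 1.614, 0.005, 1.111, -0.053], TCP at [0.217, 0.586, 0.205] pointing down, gripper open.
Joint ranges: [-2.81, 2.81], [-0.39, 2.02], [-1.27, 1.25], [0.06, 2.57], [-1.19, 4.33], [0.19, 2], [-2.82, 2.82]. Speed limits (rad/s): [1.89, 1.89, 2.39, 2.39, 3.01, 3.01, 3.01].

## Interface

Orientations are given as a unit quaternion [x, y, z, w].
In Python, from plant import arm, vision gives the robot as it stands.
- The arm moves only by the tool step_arm, never from a script. Its arguments are lists of equal length, an entry for each row: "turn": the turn, a rotation vector about the tool's x, y, z in degrees, a list of three; "translation": the shift along the tool's x, y, z in units of 30 mm (1.0 is 30 mm), a list of three; "claw": the finger opening in mm, from 0 to 94. In form: {"turn": [[wx, wy, wz], ...], "translation": [[x, y, z], ...], "claw": [claw, ...]}. A call has 1 to 20 rows; each row is the pose to reach, as a shift and turn from the pose commanded when the call began, along the tool's axes at that moment; what a row does not reach only later rows make up. A row lasts 1/12 s, in which the tool goes at most 41.7 mm and 7.16 degrees, less where a joint would pass 70% of its speed; a pose out of reach is approached as far as the arm can. A call with a gripper value outside its range is refused whole. The fingers move at their own pace and stop on an object; the grip force is fixed at half the most. Time passes only in rows, so rows that repeat a pose let the fingers close. It gives the time, the measured TCP pose, the force and the opening at its end, in the units of the state.
- arm.sense(): the state, without advancing time (a new reading comes with each control period).
- vision.read_camera(name): name is "scene" or "top" or "wrist"; returns the picture (400x640x3 uint8, red, green, blue); there is no depth.
- vision.camera_params(name): a dict with "intrinsics" (3x3 intrinsics, pixels), "k1" (the pictures are not rectified: a ray, as slopes to the right and down, at radius r is drawn at 1 + k1 r^2 times it, then the intrinsics apply), "T" (4x4, takes a point from camera to world coordinates). Camera axes: x right, y down, z forward; pixel columns grow to the right and rows downward; lengths in m; the calibration is good to about 2 mm. A picture is of the moment at which its call begins: read the wrist's pose just before it. camera_params takes no time and is no camera call; for the wrist camera it gives the pose at the moment of the call.
- arm.job_done(): hands the job in, once; it reports no verdict.
The state is a dict: "t": time; "q": joint angles; "dq": joint speeds; "joint_torque": joint torques, N m; "position": TCP position; "tcp_rot": TCP orientation; "contact_force": force on the tool from outside, world axes, zero at the start; "wrist_torque": the same for the moment, N m; "grip_width": opening from 0.0 (shut) to 1.0 (fully open).
Only numpy, scipy, OpenCV 4.12 (cv2) and the standard library are available. Lean on these libraries where they do the work, as an engineer would, in place of code of your own. Each camera call takes 0.05 s, during which the arm holds its last target.

## Working session

There is one attempt and no reset: what is moved stays moved. The work goes in short steps, Python scripts to look and compute and a tool call to move; the robot and the scene stay as the last step left them, time stands still between calls to the robot, and variables do not carry over. Pictures are saved under pics/ and viewed, and the job is handed in when it is done.

Besides the shell and the picture viewer there is one more tool, called as name(argument=value, ...) on one line, values as JSON. step_arm: Moves the arm, as the interface text tells. Its arguments: {"type":"object","properties":{"turn":{"type":"array","items":{"type":"array","items":{"type":"number"}}},"translation":{"type":"array","items":{"type":"array","items":{"type":"number"}}},"claw":{"type":"array","items":{"type":"number"}}},"required":["turn","translation","claw"]}

```bash
ls; mkdir -p pics; cat > h.py <<'E'
import numpy as np, cv2, json
from plant import arm, vision
from scipy.spatial.transform import Rotation as R
def snap(name,fn):
    p=vision.camera_params(name); im=vision.read_camera(name)
    cv2.imwrite('pics/'+fn+'.png',im[:,:,::-1]); np.savez('pics/'+fn+'.npz',im=im,K=p['intrinsics'],k1=p['k1'],T=p['T'])
    return im,p
def load(fn):
    d=np.load('pics/'+fn+'.npz'); return d['im'],dict(intrinsics=d['K'],k1=float(d['k1']),T=d['T'])
def ray(p,uv):
    K=np.array(p['intrinsics']);T=np.array(p['T']);k=p['k1']
    uv=np.atleast_2d(np.array(uv,float))
    d=np.c_[(uv[:,0]-K[0,2])/K[0,0],(uv[:,1]-K[1,2])/K[1,1]]
    s=d.copy()
    for _ in range(30): s=d/(1+k*(s**2).sum(1,keepdims=True))
    v=np.c_[s,np.ones(len(s))]@T[:3,:3].T
    return T[:3,3],v/np.linalg.norm(v,axis=1,keepdims=True)
def onz(p,uv,z):
    o,v=ray(p,uv); return o+v*((z-o[2])/v[:,2])[:,None]
def proj(p,P):
    K=np.array(p['intrinsics']);T=np.array(p['T']);k=p['k1']
    c=(np.atleast_2d(P)-T[:3,3])@T[:3,:3]; s=c[:,:2]/c[:,2:]; s=s*(1+k*(s**2).sum(1,keepdims=True))
    return np.c_[s[:,0]*K[0,0]+K[0,2],s[:,1]*K[1,1]+K[1,2]]
def crop(fn,x0,y0,x1,y1,f,out):
    im=cv2.imread('pics/'+fn+'.png')[y0:y1,x0:x1]; cv2.imwrite('pics/'+out+'.png',cv2.resize(im,None,fx=f,fy=f,interpolation=cv2.INTER_CUBIC))
E
python3 - <<'E'
from h import *
s=arm.sense(); print({k:np.round(v,4).tolist() for k,v in s.items()})
for n in ['scene','top','wrist']:
    im,p=snap(n,n+'0'); print(n,np.round(p['intrinsics'],1).tolist(),p['k1'],np.round(p['T'],3).tolist())
E
```

```text
pics
{'t': 0.0, 'q': [-1.2585, 0.418, -0.0104, 1.6142, 0.0047, 1.1107, -0.053], 'dq': [-0.0008, -0.0, 0.0002, 0.0002, 0.0007, 0.0, 0.0003], 'joint_torque': [-0.0009, -85.1251, 0.6383, -42.5995, -0.0489, 0.0187, 0.0001], 'position': [0.2164, 0.5859, 0.2048], 'tcp_rot': [0.176, 0.9844, -0.0006, -0.0001], 'contact_force': [-0.4028, -0.4668, 0.3067], 'wrist_torque': [-0.0003, -0.0485, 0.0005], 'grip_width': 1.0022}
scene [[374.2, 0.0, 316.8], [0.0, 374.2, 193.6], [0.0, 0.0, 1.0]] -0.06824494012037441 [[0.391, 0.485, -0.782, 1.175], [0.92, -0.19, 0.342, -0.363], [0.017, -0.853, -0.521, 0.585], [0.0, 0.0, 0.0, 1.0]]
top [[445.9, 0.0, 314.7], [0.0, 445.9, 199.5], [0.0, 0.0, 1.0]] -0.06754042492838648 [[0.019, -0.986, 0.166, 0.25], [-1.0, -0.022, -0.016, -0.035], [0.02, -0.165, -0.986, 1.324], [0.0, 0.0, 0.0, 1.0]]
wrist [[305.1, 0.0, 317.9], [0.0, 305.1, 195.3], [0.0, 0.0, 1.0]] -0.04799476798227613 [[0.346, 0.913, 0.215, 0.155], [0.938, -0.337, -0.081, 0.61], [-0.002, 0.23, -0.973, 0.385], [0.0, 0.0, 0.0, 1.0]]
```

View pics/scene0.png

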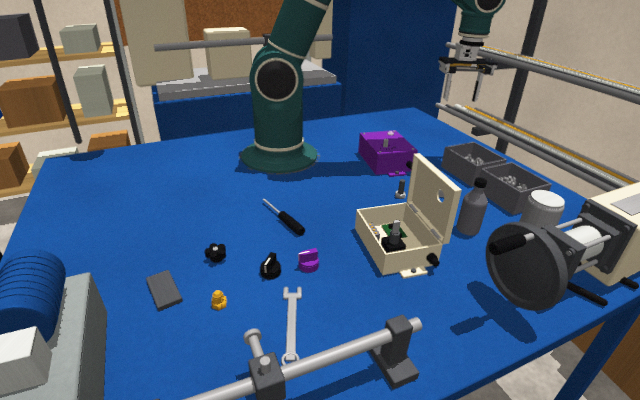

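View pics/top0.png

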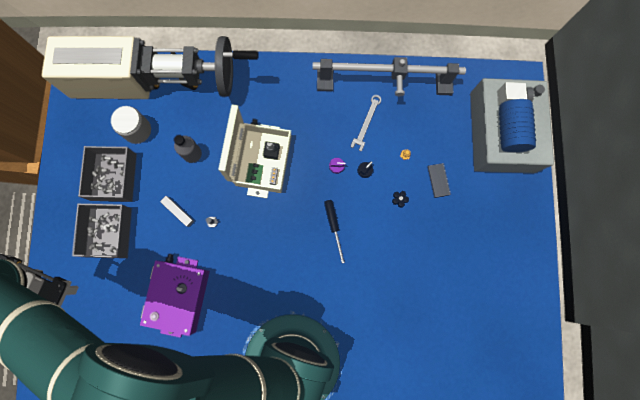

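View pics/wrist0.png

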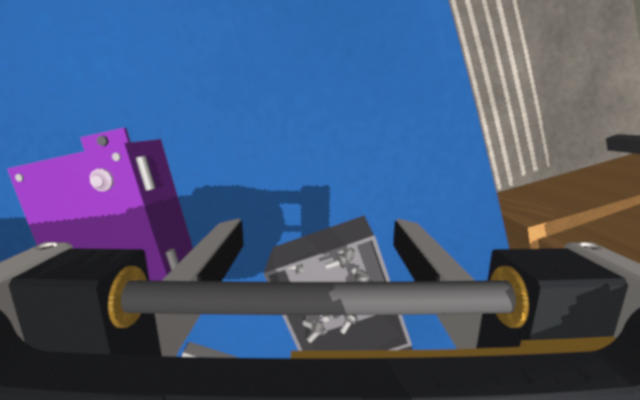

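Scene picture: the cream box, cover upright, is at (400,235); a purple box at (387,152) has the wrong colour. Knob candidates are the black one with a bar at (270,265), a purple one at (308,261) and the star grip at (215,252). I'll check these in enlarged crops.

```bash
python3 - <<'E'
from h import *
crop('top0',210,95,420,215,3.8,'c1')
crop('scene0',200,150,470,310,2.9,'c2')
E
```

```text
(no output)
```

View pics/c1.png

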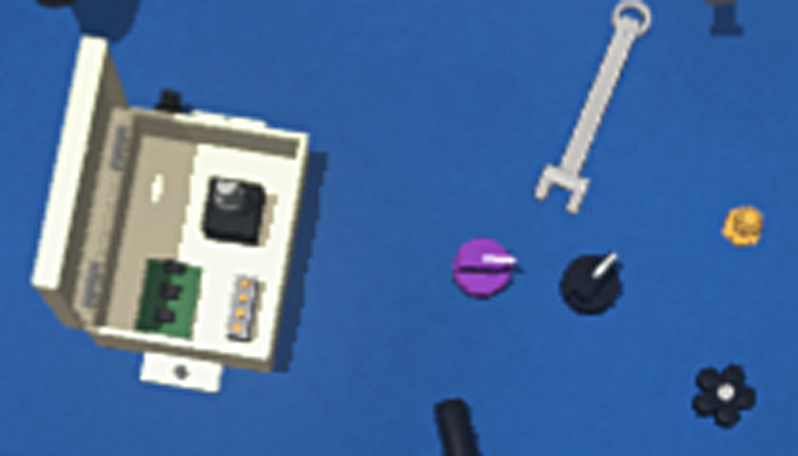

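View pics/c2.png

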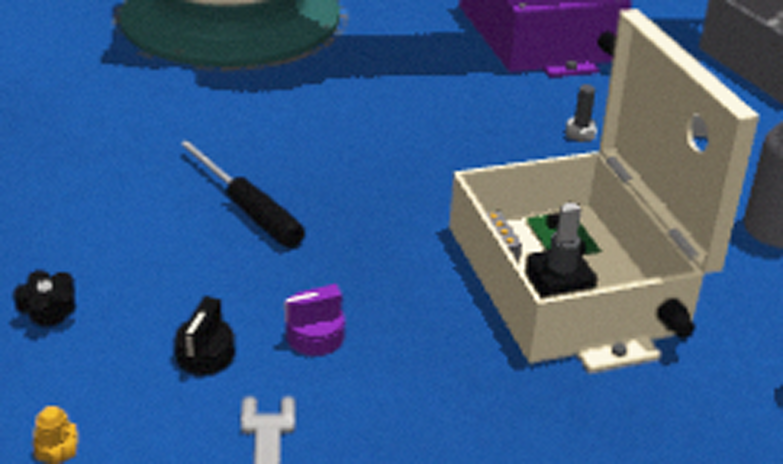

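Confirmed: the knob is the black one with the white nose line, top (366,169) and scene (270,265). The star grip has five lobes and the other pointer knob is purple. Next I'll measure both.

```bash
python3 - <<'E'
from h import *
crop('top0',215,95,300,205,5.4,'c3')
crop('scene0',350,150,470,280,4.6,'c4')
crop('top0',340,145,390,195,11,'c5')
im,p=load('top0')
g=cv2.cvtColor(im,cv2.COLOR_RGB2HSV)
def rc(c,f,x0,y0): return [x0+c[0]/f,y0+c[1]/f]
print(onz(p,[[290.8,131],[281,191.8]],.06))
E
```

```text
[[0.66585906 0.01846869 0.06      ]
 [0.48274559 0.04138949 0.06      ]]
```

View pics/c3.png

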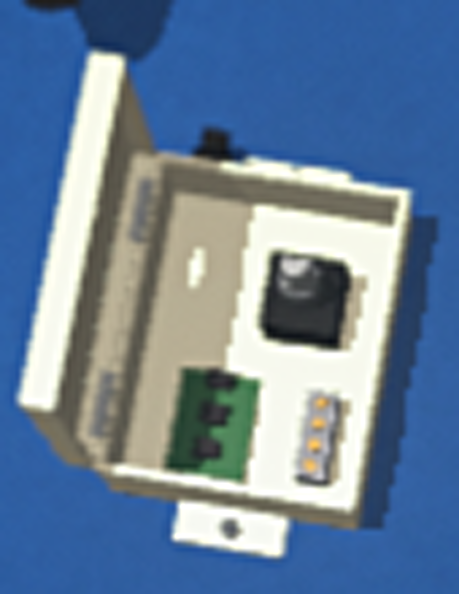

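View pics/c4.png

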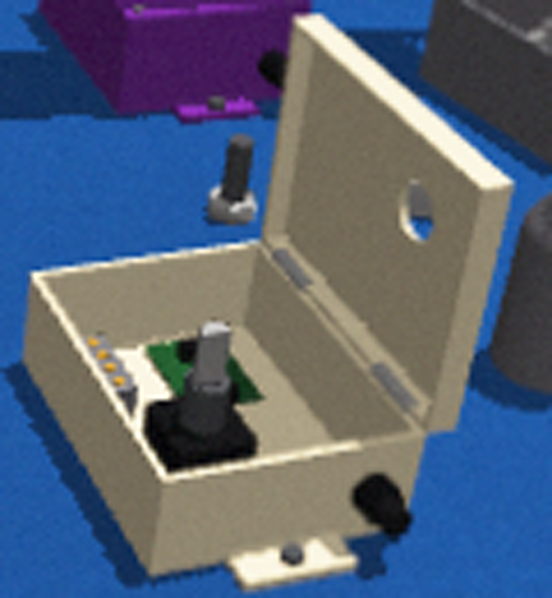

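View pics/c5.png

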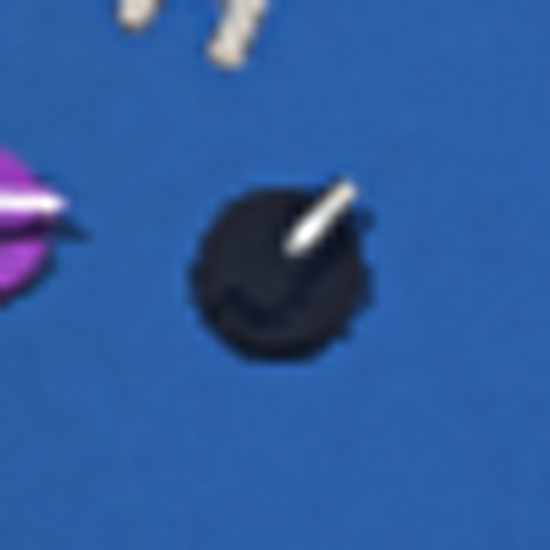

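```bash
cat > fit.py <<'E'
from h import *
from scipy.optimize import least_squares
_,pt=load('top0');_,ps=load('scene0')
def u(c,f,x0,y0): return (np.array(c,float)+.5)/f-.5+[x0,y0]
T=lambda c:u(c,5.4,215,95)
S=lambda c:u(c,4.6,350,150)
obs=[(pt,T((411,190)),(90,-70,60)),(pt,T((357,518)),(-90,-70,60)),
(ps,S((31,272)),(-90,-70,60)),(ps,S((165,477)),(90,-70,60)),(ps,S((424,432)),(90,70,60)),(ps,S((153,576)),(90,-70,0))]
def W(x,L):
    L=np.array(L)/1000; c,s=np.cos(x[2]),np.sin(x[2]); return np.array([x[0]+c*L[0]-s*L[1],x[1]+s*L[0]+c*L[1],L[2]])
def res(x): return np.concatenate([proj(p,W(x,L))[0]-o for p,o,L in obs])
r=least_squares(res,[.58,.1,-.1]); x=r.x
if __name__=='__main__':
    print('box',x,np.degrees(x[2])); print(np.round(r.fun.reshape(-1,2),2))
    print('spindle tip',W(x,(30,-20,97)),proj(pt,W(x,(30,-20,97))),proj(ps,W(x,(30,-20,97))))
    print('obs tip top',T((298,268)),'scene',S((216,327)))
    # cover corners, angle
    cov=[(pt,T((127,55)),(90,'i')),(pt,T((90,50)),(90,'o')),(pt,T((55,408)),(-90,'i')),(pt,T((20,405)),(-90,'o')),(ps,S((512,184)),(90,'o')),(ps,S((478,184)),(90,'i')),(ps,S((297,14)),(-90,'i'))]
    def cp(a,l,k):
        y,z=-140,(16 if k=='o' else 0)
        c,s=np.cos(a),np.sin(a)  # free edge rises with a
        return W(x,(l,70+ y*c+z*s, 60 - y*s+z*c))
    f=lambda a:np.concatenate([proj(p,cp(a[0],*L))[0]-o for p,o,L in cov])
    q=least_squares(f,[1.6]); print('cover',q.x,np.round(q.fun.reshape(-1,2),2)); a=q.x[0]
    for k in 'io': print(k,cp(a,0,k),cp(a,90,k),cp(a,-90,k))
    # knob
    im,p=pt,pt
    cc=u((281,276),11,340,145)
    print('knob body',onz(pt,[cc],.02),'line',onz(pt,[u((350,187),11,340,145),u((295,246),11,340,145)],.042))
    im,_=load('top0')
E
python3 fit.py
```

```text
box [ 0.58796538  0.10259925 -0.12677409] -7.26362050822993
[[-1.    0.37]
 [-0.72 -1.16]
 [-0.8   0.13]
 [-0.23  0.63]
 [ 0.23 -0.21]
 [-0.74 -0.33]]
spindle tip [0.61519593 0.07896671 0.097     ] [[268.6164804  143.43607114]] [[396.25109441 220.7798369 ]]
obs tip top [269.77777778 144.22222222] scene [396.56521739 220.69565217]
cover [1.55189321] [[-1.42  1.21]
 [-0.51  1.25]
 [-0.44  1.24]
 [-0.07  0.87]
 [-0.25 -0.62]
 [ 0.47  0.47]
 [-1.97  0.72]]
i [0.59648123 0.16941246 0.19997499] [0.68575897 0.15803333 0.19997499] [0.50720349 0.18079159 0.19997499]
o [0.59850382 0.18528122 0.20027742] [0.68778157 0.17390209 0.20027742] [0.50922608 0.19666035 0.20027742]
knob body [[ 0.56372549 -0.20654476  0.02      ]] line [[ 0.58356539 -0.22236905  0.042     ]
 [ 0.56681998 -0.20744479  0.042     ]]
```

```bash
cat >> h.py <<'E'
def rel(target,yaw_deg,s=None,pos=None):
    """tool-axis shift in 30 mm units + turn about tool z to reach target with tool y heading yaw (tool down)"""
    s=s or arm.sense(); Rm=R.from_quat(s['tcp_rot']).as_matrix(); p=np.array(s['position'] if pos is None else pos)
    y=np.array([np.cos(np.radians(yaw_deg)),np.sin(np.radians(yaw_deg)),0]); z=np.array([0,0,-1.]); x=np.cross(y,z)
    rv=R.from_matrix(Rm.T@np.c_[x,y,z]).as_rotvec(degrees=True)
    return np.round(rv,1).tolist(),np.round(Rm.T@(np.atleast_2d(target)-p).T/.03,2).T.tolist()
E
python3 - <<'E'
from h import *
from fit import x,W,pt
print('bottle',onz(pt,[[180,141]],.15),onz(pt,[[186,151]],.0))
tgt=W(x,(-15,70+16+50,175)); print(tgt, rel(tgt,90-7.26), rel(tgt+[0,0,.035],90-7.26))
E
```

```text
bottle [[0.60108227 0.31667627 0.15      ]] [[0.61445747 0.34078999 0.        ]]
[0.59028088 0.23940437 0.175     ] ([-0.1, -0.0, -13.0], [[-15.69, -6.52, 1.01]]) ([-0.1, -0.0, -13.0], [[-15.69, -6.52, -0.16]])
```

step_arm(turn=[[0,0,-13],[0,0,-13],[0,0,-13],[0,0,-13],[0,0,-13],[0,0,-13],[0,0,-13],[0,0,-13],[0,0,-13],[0,0,-13],[0,0,-13],[0,0,-13],[0,0,-13],[0,0,-13],[0,0,-13],[0,0,-13],[0,0,-13],[0,0,-13]], translation=[[-15.7,-6.5,-0.2],[-15.7,-6.5,-0.2],[-15.7,-6.5,-0.2],[-15.7,-6.5,-0.2],[-15.7,-6.5,-0.2],[-15.7,-6.5,-0.2],[-15.7,-6.5,-0.2],[-15.7,-6.5,-0.2],[-15.7,-6.5,-0.2],[-15.7,-6.5,-0.2],[-15.7,-6.5,-0.2],[-15.7,-6.5,-0.2],[-15.7,-6.5,-0.2],[-15.7,-6.5,-0.2],[-15.7,-6.5,0.3],[-15.7,-6.5,1.0],[-15.7,-6.5,1.0],[-15.7,-6.5,1.0]], claw=[0,0,0,0,0,0,0,0,0,0,0,0,0,0,0,0,0,0])

```text
t: 1.65
position: [0.5897, 0.2408, 0.1749]
tcp_rot: [0.063, 0.998, -0.0, -0.001]
contact_force: [0.5, -0.4, 0.7]
grip_width: 0.007
```

```bash
python3 - <<'E'
from h import *
from fit import x,W
s=arm.sense(); print(s['t'],s['position'],s['tcp_rot'],s['contact_force'],s['grip_width'])
snap('scene','scene1'); crop('scene1',330,100,520,290,3.1,'s1')
tg=[]
for a in np.r_[1.55,np.linspace(1.4,0,13),-0.03]:
    c,q=np.cos(a),np.sin(a); r=125
    tg.append(W(x,(-15,70-r*c+16*q+12.5,60+r*q+16*c)))
for a,b in zip(tg,rel(tg,82.74)[1]): print(np.round(a,3),b)
print(rel(tg,82.74)[0])
E
```

```text
1.65 [0.58972845 0.24079369 0.17493908] [ 6.28935692e-02  9.98019694e-01 -4.16802501e-04 -9.57065546e-04] [ 0.46093839 -0.36547642  0.66686795] 0.0068892470517097305
[0.585 0.2   0.185] [-0.0, -1.39, -0.31]
[0.583 0.181 0.186] [-0.0, -2.02, -0.33]
[0.581 0.166 0.184] [-0.0, -2.5, -0.28]
[0.579 0.152 0.181] [0.0, -2.98, -0.17]
[0.577 0.138 0.176] [0.0, -3.44, -0.01]
[0.576 0.125 0.17 ] [0.0, -3.88, 0.2]
[0.574 0.113 0.162] [0.0, -4.3, 0.47]
[0.573 0.102 0.153] [0.0, -4.68, 0.78]
[0.571 0.092 0.142] [0.0, -5.02, 1.13]
[0.57  0.083 0.131] [0.0, -5.31, 1.52]
[0.569 0.075 0.118] [0.0, -5.56, 1.94]
[0.569 0.069 0.104] [0.0, -5.76, 2.39]
[0.568 0.065 0.09 ] [0.0, -5.91, 2.85]
[0.568 0.062 0.076] [0.0, -6.0, 3.33]
[0.568 0.062 0.072] [0.0, -6.01, 3.46]
[-0.0, -0.0, 0.0]
```

View pics/s1.png

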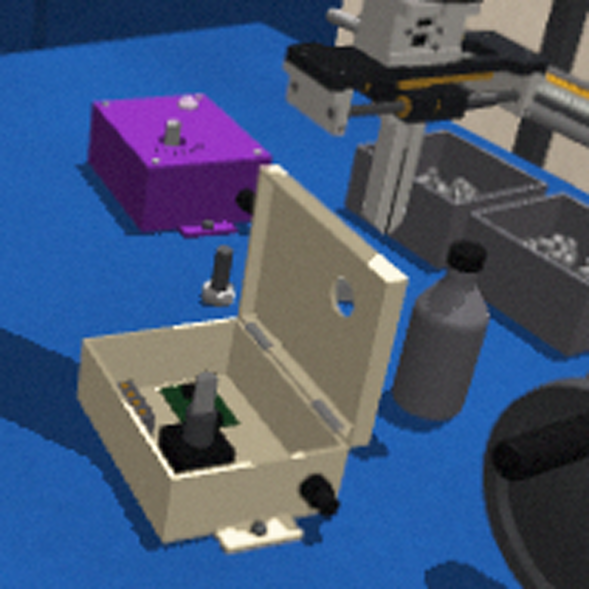

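The shut fingers stand behind the cover's outer face, near (385,230) in the crop. Next is the sweep that folds the cover down.

step_arm(turn=[[0,0,0],[0,0,0],[0,0,0],[0,0,0],[0,0,0],[0,0,0],[0,0,0],[0,0,0],[0,0,0],[0,0,0],[0,0,0],[0,0,0],[0,0,0],[0,0,0],[0,0,0],[0,0,0],[0,0,0]], translation=[[0,-1.0,-0.3],[0,-1.4,-0.3],[0,-2.0,-0.33],[0,-2.5,-0.28],[0,-3.0,-0.17],[0,-3.45,0],[0,-3.9,0.2],[0,-4.3,0.47],[0,-4.7,0.78],[0,-5.0,1.13],[0,-5.3,1.52],[0,-5.55,1.94],[0,-5.75,2.4],[0,-5.9,2.85],[0,-6.0,3.2],[0,-6.0,3.4],[0,-6.0,3.4]], claw=[0,0,0,0,0,0,0,0,0,0,0,0,0,0,0,0,0])

```text
t: 3.12
position: [0.5677, 0.0604, 0.0754]
tcp_rot: [0.064, 0.998, -0.0, -0.001]
contact_force: [-23.9, -7.7, 57.3]
grip_width: 0.001
```

```bash
python3 - <<'E'
from h import *
s=arm.sense(); print(s['t'],s['position'],s['contact_force'],s['wrist_torque'])
snap('scene','scene2'); crop('scene2',330,100,520,290,3.1,'s2')
E
```

```text
3.1167 [0.56768444 0.0603806  0.07542143] [-23.88835617  -7.73073864  57.31866624] [-1.78660259e+00  5.93771084e+00 -4.52630639e-03]
```

View pics/s2.png

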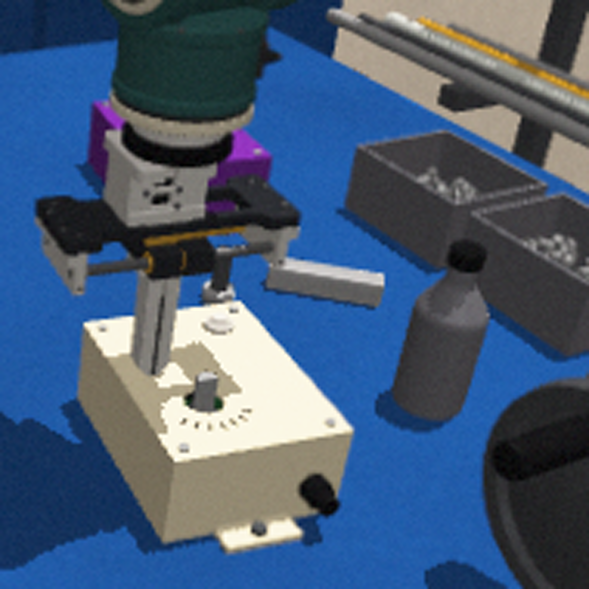

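Cover closed, edges met, spindle through the hole at (205,390) in the crop. Next I'll back off straight up and look down at the spindle to find its flat.

```bash
python3 - <<'E'
from h import *
print(rel([[0.675,0.08,.15],[.568,.06,.19]],82.74))
E
```

```text
([-0.0, -0.1, -0.1], [[-3.46, 1.1, -2.49], [-0.01, -0.01, -3.82]])
```

step_arm(turn=[[0,0,0],[0,0,0],[0,0,0],[0,0,0],[0,0,0],[0,0,0],[0,0,0],[0,0,0],[0,0,0],[0,0,0],[0,0,0]], translation=[[0,0,-0.3],[0,0,-1.3],[0,0,-2.5],[-1.3,0.4,-2.5],[-2.5,0.8,-2.5],[-3.5,1.1,-2.5],[-3.5,1.1,-2.5],[-3.5,1.1,-2.5],[-3.5,1.1,-2.5],[-3.5,1.1,-2.5],[-3.5,1.1,-2.5]], claw=[0,0,0,0,0,0,0,0,0,0,0])

```text
t: 4.08
position: [0.6757, 0.0809, 0.1486]
tcp_rot: [0.063, 0.998, -0.0, -0.0]
contact_force: [0.5, 0.1, 0.5]
grip_width: 0.005
```

```bash
python3 - <<'E'
from h import *
from fit import x,W
s=arm.sense(); print(s['t'],s['position'],s['contact_force'])
im,p=snap('wrist','w1'); print(proj(p,W(x,(30,-20,97))),proj(p,[.564,-.206,.03]))
snap('top','top1')
E
```

```text
4.0833 [0.67570927 0.08087313 0.14861438] [0.52941592 0.05100842 0.51911588]
[[303.49460934 131.86834544]] [[ 18.50258922 118.46326174]]
```

View pics/w1.png

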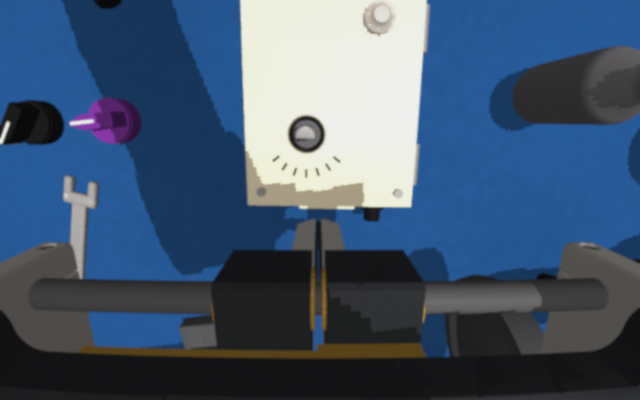

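```bash
python3 - <<'E'
from h import *
crop('w1',270,100,345,180,9,'w1c'); crop('w1',0,80,160,170,5,'w1k')
E
```

```text
(no output)
```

View pics/w1c.png

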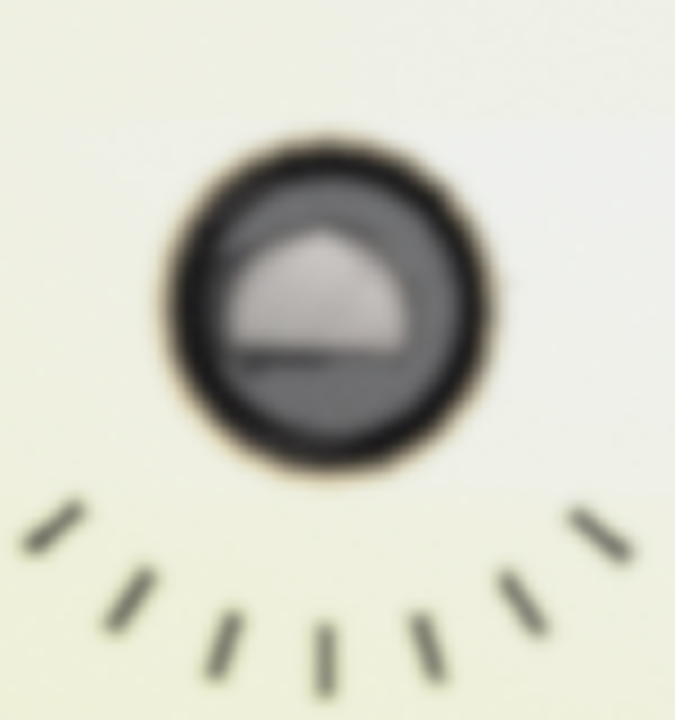

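View pics/w1k.png

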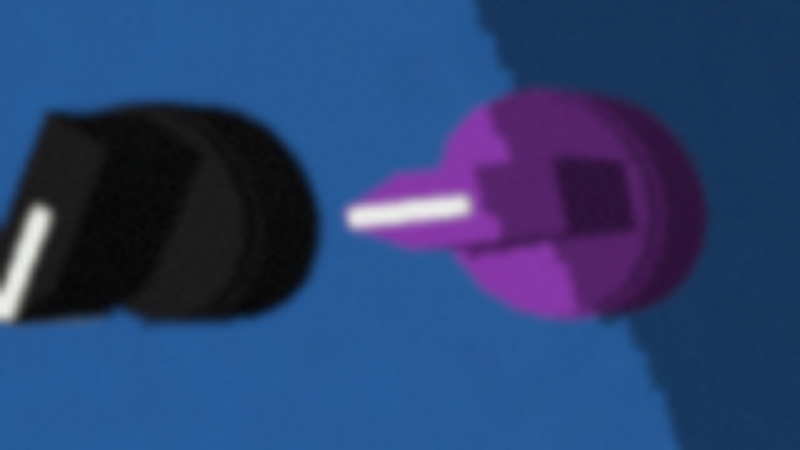

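```bash
python3 - <<'E'
from h import *
from fit import x,W,u
_,p=load('w1')
C=lambda c:u(c,9,270,100)
a,b=onz(p,[C((233,351)),C((406,352))],.097)
d=b-a; ang=np.degrees(np.arctan2(d[1],d[0])); n=ang-90
print('chord',np.linalg.norm(d),'normal heading',n,'box',np.degrees(x[2]))
ax=(a+b)/2-.003*np.array([np.cos(np.radians(n)),np.sin(np.radians(n)),0]); print('axis',ax,W(x,(30,-20,97)))
top=onz(p,[C((322,228))],.097); print('back of D to axis',top-ax)
h=onz(p,[C((162,305)),C((495,305)),C((328,135)),C((328,478))],.076); print('hole',h.mean(0),h[1]-h[0],h[2]-h[3])
# ticks: centre tick
t=onz(p,[C((324,690)),C((324,625))],.076);print(t, np.degrees(np.arctan2(*(t[0]-h.mean(0))[[1,0]])))
# box edges, cover outer face z=.076
e=onz(p,[[241.5,0],[248,205],[427,0],[411.5,207]],.076); print(np.round(e,4)); print(np.degrees(np.arctan2(*(e[1]-e[0])[[1,0]])),np.degrees(np.arctan2(*(e[3]-e[2])[[1,0]])))
E
```

```text
chord 0.014389772967365716 normal heading -7.643410515838426 box -7.26362050822993
axis [0.61728504 0.07984661 0.097     ] [0.61519593 0.07896671 0.097     ]
back of D to axis [[-0.00695887  0.00116715  0.        ]]
hole [0.6172822  0.07977339 0.076     ] [0.00383429 0.02986184 0.        ] [-0.03025577  0.00411483  0.        ]
[[0.65201598 0.07464461 0.076     ]
 [0.64597027 0.07547182 0.076     ]] -8.399593988235676
[[0.5121 0.0448 0.076 ]
 [0.6705 0.0222 0.076 ]
 [0.5294 0.184  0.076 ]
 [0.6901 0.1616 0.076 ]]
-8.137665684534001 -7.933691912642854
```

Spindle: the flat faces heading −7.7°, in line with the box, and the axis is at about (0.617, 0.080). Next I'll look closely at the knob with the tool turned for the grasp.

```bash
python3 - <<'E'
from h import *
print(rel([[0.609,-.246,.14]],49))
E
```

```text
([0.0, 0.0, 33.7], [[0.83, -11.09, 0.29]])
```

step_arm(turn=[[0,0,33.7],[0,0,33.7],[0,0,33.7],[0,0,33.7],[0,0,33.7],[0,0,33.7],[0,0,33.7],[0,0,33.7],[0,0,33.7],[0,0,33.7],[0,0,33.7],[0,0,33.7]], translation=[[0.83,-11.1,0.3],[0.83,-11.1,0.3],[0.83,-11.1,0.3],[0.83,-11.1,0.3],[0.83,-11.1,0.3],[0.83,-11.1,0.3],[0.83,-11.1,0.3],[0.83,-11.1,0.3],[0.83,-11.1,0.3],[0.83,-11.1,0.3],[0.83,-11.1,0.3],[0.83,-11.1,0.3]], claw=[40,40,40,40,40,40,40,40,40,40,40,40])

```text
t: 5.18
position: [0.61, -0.2444, 0.1396]
tcp_rot: [0.349, 0.937, 0.0, 0.0]
contact_force: [-0.4, -0.6, -0.1]
grip_width: 0.426
```

```bash
python3 - <<'E'
from h import *
s=arm.sense(); print(s['t'],s['position'],s['contact_force'])
im,p=snap('wrist','w2'); print(proj(p,[.564,-.206,.042]))
uv=proj(p,[.564,-.206,.03])[0].astype(int)
x0,y0=uv-[40,40]; print(x0,y0); crop('w2',x0,max(y0,0),x0+80,y0+80,7,'w2c')
E
```

```text
5.1833 [ 0.61000471 -0.24442778  0.13957133] [-0.44838345 -0.61829456 -0.11345207]
[[315.35585752 131.11166967]]
275 90
```

View pics/w2.png

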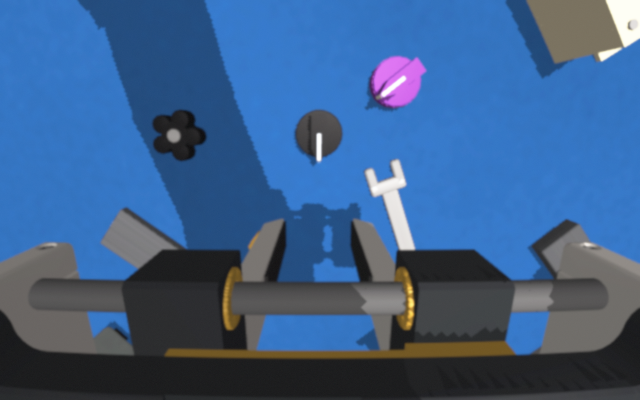

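View pics/w2c.png

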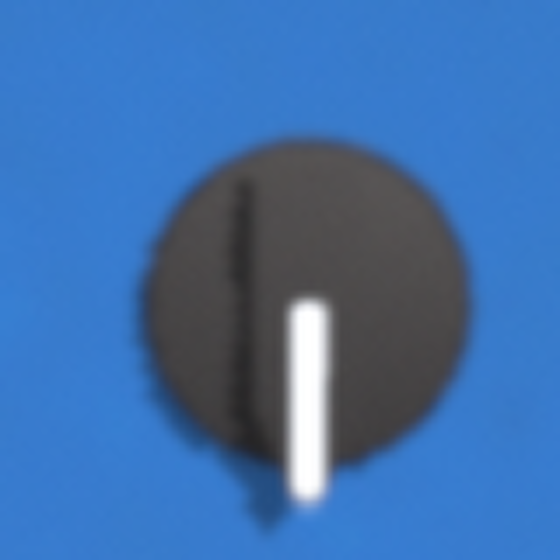

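Crop: the black knob's body circle is centred at (309,303) in the crop, full image (319,133). The white line runs straight down, (308,300) to (306,500), so the nose lies along −tool x.

```bash
python3 - <<'E'
from h import *
from fit import u
_,p=load('w2'); C=lambda c:u(c,7,275,90)
b=onz(p,[C((148,303)),C((470,303)),C((309,138)),C((309,468))],.02); print(b.mean(0),np.linalg.norm(b[0]-b[1]),np.linalg.norm(b[2]-b[3]))
l=onz(p,[C((308,300)),C((306,500))],.042); d=l[1]-l[0]; h=np.degrees(np.arctan2(d[1],d[0])); print(l,np.linalg.norm(d),h)
c=b.mean(0); print('nose-center',l[1]-c,np.degrees(np.arctan2(*(l[1]-c)[[1,0]])),np.linalg.norm((l[1]-c)[:2]))
c2=l[0]; print('line start offset',c2-c)
y=h+90
print(rel([[c[0],c[1],.06],[c[0],c[1],.0235]],y),y)
E
```

```text
[ 0.56776515 -0.2052364   0.02      ] 0.044367233942436635 0.044754516064374014
[[ 0.56675221 -0.20458593  0.042     ]
 [ 0.58594037 -0.22151431  0.042     ]] 0.02558819452148114 -41.41973009234105
nose-center [ 0.01817522 -0.01627792  0.022     ] -41.84795257331562 0.024398959612371693
line start offset [-0.00101294  0.00065047  0.022     ]
([0.0, -0.0, 0.6], [[1.92, 0.06, 2.65], [1.92, 0.06, 3.87]]) 48.58026990765895
```

step_arm(turn=[[0,0,0.6],[0,0,0.6],[0,0,0.6],[0,0,0.6],[0,0,0.6],[0,0,0.6],[0,0,0.6],[0,0,0.6],[0,0,0.6],[0,0,0.6],[0,0,0.6],[0,0,0.6],[0,0,0.6]], translation=[[0.95,0.03,1.3],[1.92,0.06,2.2],[1.92,0.06,2.6],[1.92,0.06,3.2],[1.92,0.06,3.7],[1.92,0.06,3.87],[1.92,0.06,3.87],[1.92,0.06,3.87],[1.92,0.06,3.87],[1.92,0.06,3.87],[1.92,0.06,3.87],[1.92,0.06,3.87],[1.92,0.06,3.87]], claw=[40,40,40,40,40,40,40,0,0,0,0,0,0])

```text
t: 6.32
position: [0.5676, -0.2071, 0.024]
tcp_rot: [0.355, 0.935, 0.0, 0.0]
contact_force: [-1.0, 1.1, 6.3]
grip_width: 0.145
```

```bash
python3 - <<'E'
from h import *
s=arm.sense(); print(s['t'],s['position'],s['contact_force'],s['grip_width']*94)
im,p=snap('wrist','w3')
E
```

```text
6.3167 [ 0.56759055 -0.20707218  0.02401147] [-1.00368569  1.06690886  6.25515786] 13.634808800764834
```

View pics/w3.png

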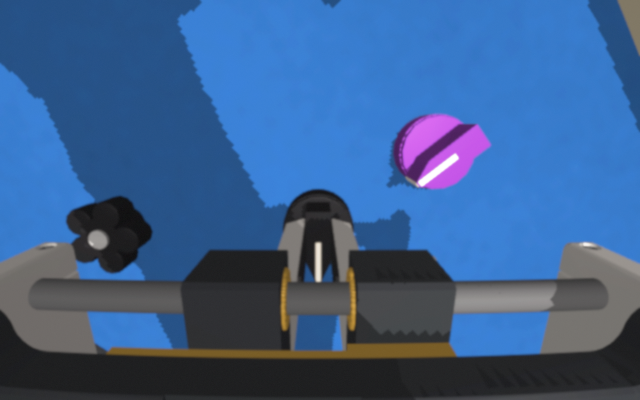

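```bash
python3 - <<'E'
from h import *
crop('w3',270,180,370,300,5,'w3c')
_,p=load('w3'); l=onz(p,[[318,242],[318,282]],.042); s=arm.sense(); Rm=R.from_quat(s['tcp_rot']).as_matrix()
print(l,(l-s['position'])@Rm)
print(rel([[.617,.0798,.20],[.617,.0798,.13]],82.3), (np.array([[.5677,-.2052,.02]])-s['position'])@Rm)
E
```

```text
[[ 0.56757372 -0.20521953  0.042     ]
 [ 0.58638521 -0.22190073  0.042     ]] [[ 0.00122402  0.00138263 -0.01799935]
 [-0.02391827  0.00138506 -0.01797962]]
([0.0, 0.1, -33.9], [[5.11, 8.25, -5.87], [5.11, 8.25, -3.53]]) [[0.00115976 0.00147096 0.00400075]]
```

View pics/w3c.png

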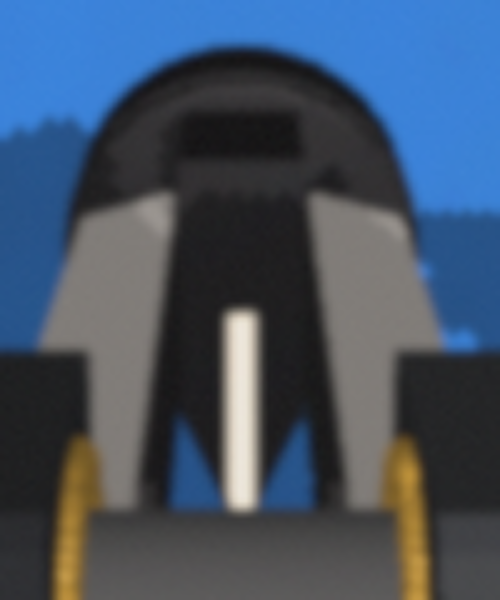

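Grip is on the bar (13.6 mm), and the knob axis sits about 1 mm along tool x from the TCP. Across the jaws the wrist camera reads +1.4 mm, although the gripped bar should be centred between them. I'll treat this as a camera bias and correct for it in the spindle position too. Next: lift and carry to hover.

```bash
python3 - <<'E'
from h import *
print(rel([[.618,.0783,.175],[.618,.0783,.135]],82.3))
E
```

```text
([0.0, 0.1, -33.9], [[5.05, 8.23, -5.03], [5.05, 8.23, -3.7]])
```

step_arm(turn=[[0,0,0],[0,0,0],[0,0,-4],[0,0,-8],[0,0,-12],[0,0,-17],[0,0,-22],[0,0,-27],[0,0,-31],[0,0,-33.9],[0,0,-33.9],[0,0,-33.9],[0,0,-33.9],[0,0,-33.9],[0,0,-33.9],[0,0,-33.9],[0,0,-33.9],[0,0,-33.9]], translation=[[0,0,-0.7],[0,0,-1.9],[0,0,-3.1],[0.3,0.5,-4.3],[0.8,1.3,-5.0],[1.4,2.3,-5.0],[2.0,3.3,-5.0],[2.7,4.4,-5.0],[3.4,5.5,-5.0],[4.0,6.6,-5.0],[4.5,7.4,-5.0],[4.9,8.0,-5.0],[5.05,8.23,-5.0],[5.05,8.23,-4.7],[5.05,8.23,-4.2],[5.05,8.23,-3.7],[5.05,8.23,-3.7],[5.05,8.23,-3.7]], claw=[0,0,0,0,0,0,0,0,0,0,0,0,0,0,0,0,0,0])

```text
t: 7.87
position: [0.6172, 0.0766, 0.1337]
tcp_rot: [0.068, 0.998, -0.001, -0.001]
contact_force: [0.0, 0.2, -0.7]
grip_width: 0.146
```

```bash
python3 - <<'E'
from h import *
s=arm.sense(); print(s['t'],s['position'],s['contact_force'],s['wrist_torque'],s['grip_width']*94,R.from_quat(s['tcp_rot']).as_matrix()[:,1])
snap('scene','s3'); crop('s3',340,150,460,260,6,'s3c')
snap('top','t3'); crop('t3',230,100,310,200,6,'t3c')
snap('wrist','w4')
_,p=load('s3');_,q=load('t3')
for P in ([.6173,.0798,.097],[.615,.079,.097],[.618,.0783,.111]): print(proj(p,P),proj(q,P))
E
```

```text
7.8667 [0.61716574 0.07655666 0.1337199 ] [ 0.01681309  0.17225874 -0.73637173] [ 0.00010992  0.01126119 -0.00297149] 13.729208833450471 [ 0.13523561  0.99081278 -0.00116977]
[[397.07749669 221.2038123 ]] [[268.35236504 142.71835883]]
[[396.21559481 220.72979881]] [[268.60216922 143.50204681]]
[[397.50145721 216.41524023]] [[268.48420961 141.04993383]]
```

View pics/s3c.png

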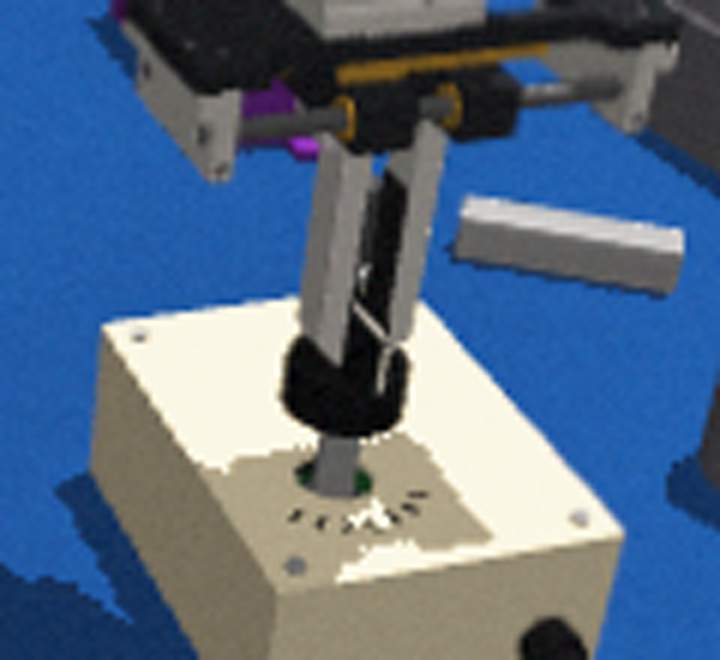

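View pics/w4.png

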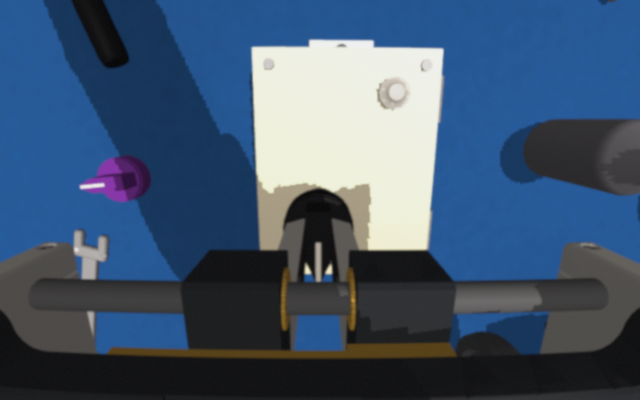

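```bash
python3 - <<'E'
from h import *
_,p=load('s3')
for z in (.076,.085,.097,.1095,.12): print(z,(proj(p,[.617,.0785,z])[0]-[340,150]+.5)*6-.5)
c=np.array([.617,.0785,.1095]); t=np.linspace(0,2*np.pi,72)
for z in (.1095,.1295):
  e=(proj(p,np.c_[c[0]+.023*np.cos(t),c[1]+.023*np.sin(t),0*t+z])-[340,150]+.5)*6-.5
  print(z,'u',e[:,0].min(),e[:,0].max(),'v',e[:,1].min(),e[:,1].max())
e=(proj(p,np.c_[c[0]+.015*np.cos(t),c[1]+.015*np.sin(t),0*t+.076])-[340,150]+.5)*6-.5
print('hole','u',e[:,0].min(),e[:,0].max(),'v',e[:,1].min(),e[:,1].max())
im,_=load('s3'); g=im[150:260,340:460].astype(int)
print('row v=227:',im[227,385:410].tolist()); 
print('knob row 216',im[216,380:415].sum(1).tolist())
print('col 398',im[205:245,398].sum(1).tolist())
print('hole row 230',im[230,384:410].sum(1).tolist())
s=[arm.sense()['position'] for _ in range(3)];print(s)
E
```

```text
0.076 [334.46149283 474.92852393]
0.085 [337.50675514 455.8358618 ]
0.097 [341.612746   430.04134817]
0.1095 [345.94603135 402.7544686 ]
0.12 [349.63093372 379.49808716]
0.1095 u 283.9675998002617 408.2616751766815 v 368.22331393986565 438.91294805874236
0.1295 u 290.22191415055386 416.1321018494076 v 324.2517024139272 393.75270143774253
hole u 294.86209166647654 374.19564314496745 v 451.6439157440398 498.9000129402195
row v=227: [[175, 163, 135], [173, 162, 131], [174, 161, 132], [170, 160, 132], [149, 140, 115], [80, 74, 62], [22, 21, 17], [52, 52, 54], [88, 90, 88], [93, 93, 91], [96, 97, 91], [96, 94, 92], [92, 92, 91], [95, 92, 93], [106, 105, 95], [141, 133, 108], [172, 159, 133], [177, 167, 136], [175, 167, 138], [177, 165, 137], [175, 161, 131], [177, 165, 135], [173, 161, 132], [175, 165, 136], [176, 162, 133]]
knob row 216 [730, 729, 728, 728, 726, 729, 484, 115, 23, 30, 32, 32, 28, 44, 24, 44, 35, 29, 25, 49, 45, 41, 53, 55, 53, 51, 67, 320, 728, 728, 726, 727, 728, 728, 727]
col 398 [51, 45, 51, 40, 12, 41, 34, 24, 34, 41, 54, 25, 30, 38, 37, 17, 40, 38, 279, 283, 273, 280, 280, 272, 273, 276, 281, 254, 396, 470, 507, 722, 299, 375, 478, 472, 477, 470, 525, 727]
hole row 230 [466, 478, 468, 472, 478, 355, 138, 162, 221, 277, 283, 268, 278, 275, 276, 147, 101, 126, 402, 480, 472, 474, 476, 469, 475, 473]
[array([0.61813599, 0.07753248, 0.13524215]), array([0.61813599, 0.07753248, 0.13524215]), array([0.61813599, 0.07753248, 0.13524215])]
```

View pics/t3c.png

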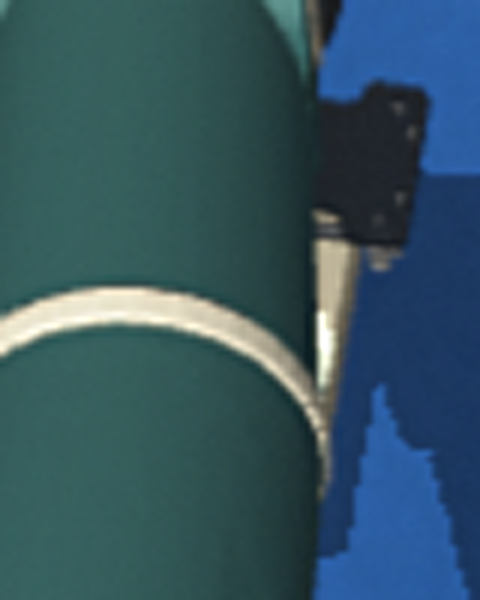

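The scene view shows knob and hole centred on the same axis to within about 1 mm, and the nose points to the middle tick. Now lower gently onto the spindle, watching the force.

step_arm(turn=[[0,0,0],[0,0,0],[0,0,0],[0,0,0],[0,0,0],[0,0,0],[0,0,0],[0,0,0]], translation=[[0,0,0.1],[0,0,0.2],[0,0,0.3],[0,0,0.4],[0,0,0.5],[0,0,0.6],[0,0,0.6],[0,0,0.6]], claw=[0,0,0,0,0,0,0,0])

```text
t: 8.68
position: [0.6176, 0.0782, 0.1162]
tcp_rot: [0.067, 0.998, -0.0, -0.0]
contact_force: [0.5, -0.0, -1.1]
grip_width: 0.147
```

```bash
python3 - <<'E'
from h import *
s=arm.sense(); print(s['t'],s['position'],s['contact_force'],s['wrist_torque'],s['grip_width']*94)
E
```

```text
8.6833 [0.61758461 0.07824446 0.1161502 ] [ 0.47581566 -0.00312849 -1.12256439] [0.01484206 0.01966773 0.04512676] 13.774731504304835
```

No force with the underside about 5 mm below the tip, so the spindle has entered the bore. Continue down.

step_arm(turn=[[0,0,0],[0,0,0],[0,0,0],[0,0,0],[0,0,0],[0,0,0]], translation=[[0,0,0.1],[0,0,0.2],[0,0,0.3],[0,0,0.4],[0,0,0.4],[0,0,0.4]], claw=[0,0,0,0,0,0])

```text
t: 9.18
position: [0.6177, 0.0782, 0.1044]
tcp_rot: [0.067, 0.998, -0.0, -0.0]
contact_force: [-1.7, 0.3, 2.4]
grip_width: 0.148
```

```bash
python3 - <<'E'
from h import *
s=arm.sense(); print(s['t'],s['position'],s['contact_force'],s['wrist_torque'],s['grip_width']*94)
snap('scene','s4'); crop('s4',340,150,460,260,6,'s4c')
E
```

```text
9.1833 [0.61771358 0.07824792 0.10440447] [-1.66839143  0.30892951  2.36135046] [ 0.02536924  0.2657181  -0.02166923] 13.911991093763454
```

View pics/s4c.png

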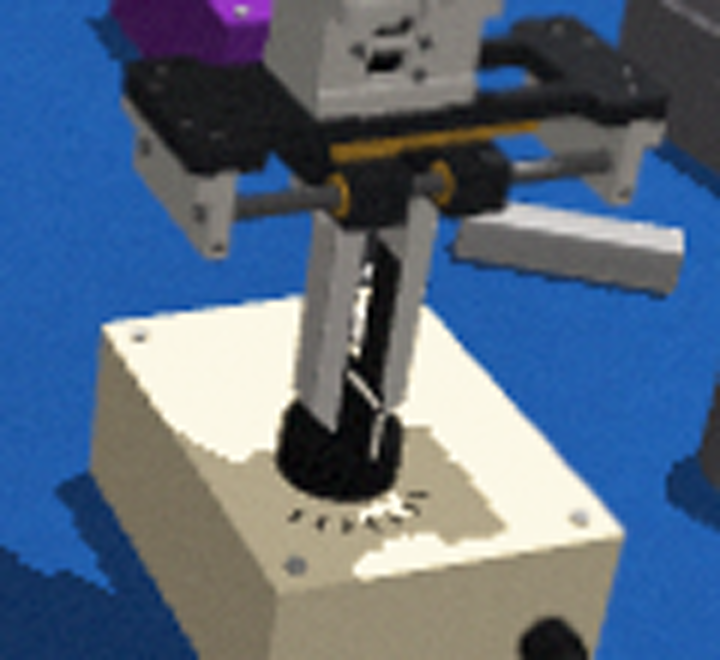

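step_arm(turn=[[0,0,0],[0,0,0],[0,0,0],[0,0,0],[0,0,0]], translation=[[0,0,0.05],[0,0,0.1],[0,0,0.15],[0,0,0.15],[0,0,0.15]], claw=[0,0,0,0,0])

```text
t: 9.65
position: [0.618, 0.0783, 0.1007]
tcp_rot: [0.067, 0.998, 0.0, 0.0]
contact_force: [-4.8, -0.2, 16.1]
grip_width: 0.145
```

step_arm(turn=[[0,0,0],[0,0,0],[0,0,0],[0,0,0]], translation=[[0,0,0.03],[0,0,0.06],[0,0,0.06],[0,0,0.06]], claw=[0,0,0,0])

```text
t: 9.98
position: [0.6187, 0.0782, 0.1001]
tcp_rot: [0.067, 0.998, 0.0, 0.001]
contact_force: [-6.4, -1.5, 28.2]
grip_width: 0.148
```

```bash
python3 - <<'E'
from h import *
s=arm.sense(); print(s['t'],s['position'],s['contact_force'],s['wrist_torque'],s['grip_width']*94)
snap('scene','s5'); crop('s5',360,190,430,260,9,'s5c')
E
```

```text
9.9833 [0.61871908 0.07822283 0.10007085] [-6.42303437 -1.46978565 28.15359959] [-0.32407447  1.85262694 -0.002205  ] 13.894968041920103
```

View pics/s5c.png

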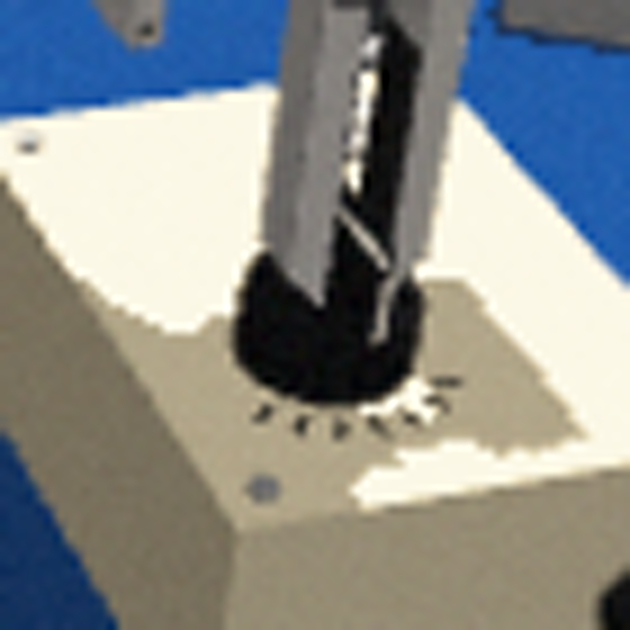

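```bash
python3 - <<'E'
from h import *
im,p=load('s5'); t=np.linspace(0,2*np.pi,720)
g=im.sum(2).astype(int)
for z in (.076,.077,.079,.081,.083):
  e=proj(p,np.c_[.617+.023*np.cos(t),.0785+.023*np.sin(t),0*t+z]); print(z,e[:,0].min(),e[:,0].max(),e[:,1].max(),e[e[:,1].argmax(),0])
print(g[228:242,394:400].T.tolist())
im2,_=load('s4'); print(im2.sum(2)[228:242,394:400].T.tolist())
s=arm.sense(); print(s['position'],s['contact_force'],R.from_quat(s['tcp_rot']).as_matrix()[:,1])
E
```

```text
0.076 385.2144327744981 405.4915594139429 234.91604999605346 397.32173657689265
0.077 385.2642125482585 405.55421322541713 234.56009478085548 397.38062397497373
0.079 385.3639312489836 405.6797208244195 233.84680933442866 397.4985923880878
0.081 385.4638625847003 405.80549559233293 233.13168555402711 397.61681949968533
0.083 385.56400707273104 405.931538170622 232.414717447233 397.73530596147543
[[40, 37, 38, 47, 49, 38, 74, 477, 360, 483, 477, 477, 487, 473], [39, 39, 25, 15, 34, 19, 72, 355, 470, 473, 478, 486, 480, 477], [25, 29, 41, 35, 38, 34, 62, 356, 481, 476, 482, 485, 490, 479], [30, 37, 49, 34, 46, 42, 76, 368, 365, 253, 268, 483, 484, 472], [30, 49, 37, 37, 43, 51, 81, 361, 465, 270, 378, 479, 471, 480], [41, 49, 30, 26, 11, 27, 79, 399, 476, 479, 475, 487, 480, 482]]
[[49, 54, 15, 45, 54, 360, 475, 472, 358, 484, 487, 486, 482, 464], [33, 11, 32, 36, 55, 258, 469, 486, 478, 481, 473, 483, 479, 489], [30, 14, 39, 46, 51, 153, 467, 478, 473, 487, 471, 476, 484, 481], [48, 51, 39, 24, 20, 163, 483, 475, 356, 247, 275, 476, 481, 482], [37, 39, 15, 38, 43, 160, 477, 471, 471, 275, 377, 485, 475, 474], [33, 33, 40, 29, 53, 168, 487, 510, 493, 473, 477, 492, 486, 479]]
[0.61871379 0.07821763 0.10006193] [-7.09205979 -0.94753852 28.09015119] [1.33634472e-01 9.91030410e-01 7.44711949e-04]
```

The knob's lower rim moved from row 233.2 (underside 81 mm, fully on) to 234.7 (77 mm, fully pressed). The force stop agrees: 16 to 28 N in 0.6 mm. Handing in.

```bash
python3 - <<'E'
from h import *
print(arm.job_done()); s=arm.sense(); print(s['t'],s['position'],s['contact_force'],s['grip_width']*94)
E
```

```text
the job is handed in; nothing more can be done
None
the job is handed in; nothing more can be done
```

The cover of the cream operator box is closed and the black pointer knob is on the spindle, held pressed in by the fingers. I handed the job in at about 10 s of the 64 s; it gives no verdict.

- **Cover:** I folded it down with the shut fingers. It stopped with the fingertips about 75 mm above the bench (the outer face should be at 76 mm), under 57 N. The picture shows the edges met and the spindle through the hole.
- **Knob:** I gripped it by its bar at 13.6–13.9 mm. I turned its nose to −7.7°, which is where the spindle's flat was measured to point, and it slid on without resistance.
- **Last checks:** The knob's underside measured about 81 mm above the bench when fully on and 77 mm when pressed, as specified. A hard stop showed in the force, which rose from 16 to 28 N in 0.6 mm, and it held at 28 N with the grip still closed.
- **Disagreements:** The wrist camera and the fixed cameras differed by 2–4 mm in x on the spindle and knob positions. The wrist camera also read 1.4 mm off across the jaws. I corrected for this by measuring knob and spindle with the same camera, and the scene view confirmed the alignment to about 1 mm.
- **Other parts:** I did not touch any of the other parts or tools, though I took no final picture of the whole bench.

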